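# Seat a bent heat pipe in its assembly jig and close the hold-down

## Task

Push the U-bent copper heat pipe round the jig's former, without lifting it off the jig, until both of its legs drop into the two notches of the rail. Then tip the hold-down bar over until it lies fully shut across both legs. Leave the other things on the bench where they are.

Things in the scene. Friction and masses are not known exactly. Their poses are not given: they have to be found in the camera images.
- jig: Fixed assembly jig: aluminium base plate 12 mm thick, spanning x -80..165 and y -105..155 mm of its frame, black plastic parts on it. Origin on the bench below the axis of the round former; x points from the former to the middle of the notched rail, y left of that, z up. Between former ledge and rail only the plate lies below, so a fingertip can reach down beside a leg of the pipe.
- former_top (a point): Top centre of the former, an upright black cylinder of radius 38 mm, top 58 mm above the bench. Round its foot is a ledge of radius 48 mm, top at 40 mm, on which the pipe's bend lies. Two 6 mm steel pins, 57 mm from the axis on the side away from the rail, keep the bend on the former.
- notch_left (a point): Middle of the yellow floor of the left notch: jig x=143, y=45, z=30 mm. The notch is open above, 16 mm wide, 10 mm deep and runs along jig x through the black rail. The rail is 16 mm thick, its top 40 mm above the bench, straight at x=135..151 for y=-75..67 mm, then curving left and back round the former at a radius of 142 to 158 mm until about y=145.
- notch_right (a point): The same in the right notch, at jig x=143, y=-45, z=30 mm.
- pipe: Loose U-bent copper heat pipe, 10 mm thick, about 130 g: two parallel legs 90 mm apart (centres) and a half-circle bend of centre radius 45. Origin: centre of the half circle, mid-thickness; x along the legs to the ends, y to the left leg; legs at y=+45 and -45, ending at x=160 mm. Starts level, bend round the former (2 to 4 mm play), turned 0.35 to 0.7 rad anticlockwise from the notches.
- end_left (a point): Point on the axis of the pipe's left leg, 5 mm before its rounded end (pipe x=155, y=45 mm). 45 mm above the bench at the start, about 34 mm when seated. A leg pushed sideways (under 2 N) slides the pipe round the former; when it lines up with the jig's x both legs drop into the notches and the bend tips up about 5 mm.
- end_right (a point): The same on the right leg (pipe x=155, y=-45 mm).
- gate (a joint): Hinge angle (rad) of the hold-down bar. 0 = shut against its stop: level, pointing to jig +y across both legs. 1.57 = upright. Starts at 1.62 to 1.85, leaning out to the jig's -y side; limit 2.2. The stiff hinge holds it within about 18 degrees of upright; once pushed some 45 degrees past upright towards +y it falls shut by itself. It shuts fully only over a seated pipe.
- gate_hinge (a point): Middle of the hold-down bar's hinge axis, at jig x=100, y=-88, z=50 mm; the axis runs along jig x between two steel cheeks.
- gate_end (a point): Centre of the red ball, 18 mm across, that tips the hold-down bar, 135 mm from the hinge axis. The steel bar is 18 mm wide and 8 mm thick, and with the ball reaches 144 mm from the hinge.
- pliers: Bystander, to be left alone: blue-handled pliers, about 165 x 58 x 16 mm, lying just left of the jig (its +y side). Origin at its underside.
- spool: Bystander, to be left alone: spool of solder wire, steel with a blue top, 52 mm across, 50 mm tall, standing just right of the jig (its -y side). Origin at its underside.
- heatsink: Bystander, to be left alone: small finned aluminium heatsink, 50 x 60 x 28 mm, just beyond the jig's rail. Origin at its underside.
- tape: Bystander, to be left alone: amber tape roll, 84 mm across, 19 mm high, to the right. Origin at its underside.
- driver: Bystander, to be left alone: red precision screwdriver, 160 mm, to the left. Origin at its underside.
- adapter: Bystander, to be left alone: small brass connector adapter, 24 mm across, 34 mm tall, to the right. Origin at its underside.
Things that resemble listed ones, but are neither listed nor needed, are in the scene too. Of the things that look like the pipe, the smallest one is meant.

How it is judged (in metres and radians):
On the way, in this order (a step that is already met when the one before it is completed fails the run):
1. both legs of the pipe are down in the notches while the hold-down bar is still open (z of end_left in the frame of jig between 0.026 and 0.039 m and z of end_right in the frame of jig between 0.026 and 0.039 m and y of end_left in the frame of jig between 0.037 and 0.053 m and y of end_right in the frame of jig between -0.053 and -0.037 m and x of end_left in the frame of jig between 0.14 and 0.175 m and x of end_right in the frame of jig between 0.14 and 0.175 m and value of joint gate above 0.8 rad), for 0.2 s.
2. the hold-down bar is shut (value of joint gate below 0.08 rad), for 0.2 s.
At the end, for the whole second after the job is handed in: Both pipe ends lie in their notches (end points 26 to 39 mm above the bench, within 8 mm sideways of the notch centres, 140 to 175 mm along the jig's x), the hold-down bar is shut (below 0.08 rad), and the pipe is at rest (z of end_left in the frame of jig between 0.026 and 0.039 m and z of end_right in the frame of jig between 0.026 and 0.039 m and y of end_left in the frame of jig between 0.037 and 0.053 m and y of end_right in the frame of jig between -0.053 and -0.037 m and x of end_left in the frame of jig between 0.14 and 0.175 m and x of end_right in the frame of jig between 0.14 and 0.175 m and value of joint gate below 0.08 rad and linear speed of pipe below 0.03 m/s and angular speed of pipe below 0.3 rad/s); the robot touches nothing.
It fails at once if the pipe is lifted off the jig (its origin more than 30 mm above its starting height) (z of pipe in the frame of jig above 0.075 m).
It fails at once if a bystander is moved by more than 25 mm (distance of any of pliers, spool, heatsink, tape, driver, adapter from where it was at the start of the episode above 0.025 m).
It also fails if it takes over 51 s, if anything falls off the work surface, if the arm or the gripper's body presses on something with over 40 N, if the wrist force passes 120 N, or if a joint passes its speed limit or range.

## Robot

A 7-joint arm with a two-finger parallel gripper is mounted at the origin on the work surface. World frame = base frame: x ahead of the robot, y to its left, z up, the work surface at z = 0. Lengths are in mm, angles in rad, forces in N, time in s.
With the tool pointing down it reaches from about 400 to 875 mm from the base axis. Payload 4.4 kg.
Tool frame: the origin (TCP) lies where the fingers leave the gripper's body, on its centre line; the fingertips stand 73 mm ahead of it and the grasp point (between the pads) lies 54 mm ahead of it; z points along the fingers, y is the line along which they close (so a half turn about z gives the same grasp; the last joint's range is limited). The gripper opens to 85 mm and grips with 20 to 120 N. Pads are 22 mm wide; open, the fingers measure 114 mm over their backs; the gripper's body (76 mm by 85 mm) begins 54 mm behind the grasp point. The pads swing forward as they close: fully open they stand 13 mm farther back than shut.
Start: joints at [1.24, 0.628, 0.038, 1.517, -0.027, 0.996, -0.02], TCP at [170.14, -627.351, 303.913] pointing down, gripper open.
Joint ranges: [-3.06, 3.06], [-0.37, 2.12], [-1.25, 1.32], [0.18, 2.47], [-1.1, 4.24], [0.23, 1.98], [-2.94, 2.94]. Speed limits (rad/s): [2.57, 2.57, 3.14, 3.14, 3.14, 3.14, 3.14].

## Interface

Orientations are given as [roll, pitch, yaw] about the fixed x, y, z axes, in that order (R = Rz(yaw) Ry(pitch) Rx(roll)).
In Python, from cell import ctrl gives the robot as it stands.
- The arm moves only by the tool send_rows, never from a script. Its argument "rows" is a list that holds one entry, the list of rows, each a list of 6 numbers: the shift along the tool's x, y, z in cm, then the turn, a rotation vector about the tool's x, y, z in rad. In form: [[[tx, ty, tz, wx, wy, wz], ...]]. A call has 1 to 10 rows; each row is the pose to reach, as a shift and turn from the pose commanded when the call began, along the tool's axes at that moment; what a row does not reach only later rows make up. A row lasts 1/10 s, in which the tool goes at most 50 mm and 8.59 degrees, less where a joint would pass 70% of its speed; a pose out of reach is approached as far as the arm can. A call with a gripper value outside its range is refused whole. "grip" is the closure in counts, from 0 (fully open) to 255 (shut), set as the call begins (left out, the last holds). The fingers move at their own pace and stop on an object; the grip force is fixed at half the most. Time passes only in rows, so rows that repeat a pose let the fingers close. It gives the time, the measured TCP pose, the force, the opening and the grip force at its end, in the units of the state.
- ctrl.read_state(): the state, without advancing time (a new reading comes with each control period).
- ctrl.get_image(name): name is "side" or "top"; returns a dict with "pixels" (400x640x3 uint8, red, green, blue), "fx", "fy", "cx", "cy" (pixels), "D" ([k1, k2, p1, p2, k3] as OpenCV has them; the pictures are not rectified), "extrinsics" (4x4, takes a point from camera to world coordinates). Camera axes: x right, y up, looking along -z (the intrinsics and any distortion apply to the point x, -y, -z); pixel columns grow to the right and rows downward; lengths in mm; the calibration is good to about 2 mm. A picture is of the moment at which its call begins. There is no depth.
- ctrl.finish_job(): hands the job in; it is judged then, once.
The state is a dict: "clock": time; "qpos": joint angles; "qd": joint speeds; "tau": joint torques, N m; "eef_pos": TCP position; "tool_rot": TCP orientation; "force": force on the tool from outside, world axes, zero at the start; "torque": the same for the moment, N m; "width": finger opening in mm; "gripper_force": force on a finger pad.
Only numpy, scipy, OpenCV 4.12 (cv2) and the standard library are available. Lean on these libraries where they do the work, as an engineer would, in place of code of your own. Each camera call takes 0.05 s, during which the arm holds its last target. There are 200 camera calls.

## Working session

There is one attempt and no reset: what is moved stays moved. The work goes in short steps, Python scripts to look and compute and a tool call to move; the robot and the scene stay as the last step left them, time stands still between calls to the robot, and variables do not carry over. Pictures are saved under pics/ and viewed, at most 10 in all, crops included, and the job is handed in when it is done.

Besides the shell and the picture viewer there is one more tool, called as name(argument=value, ...), one argument or row to a line, values as JSON. send_rows: Moves the arm, as the interface text tells. Its arguments: {"type":"object","properties":{"rows":{"type":"array","items":{"type":"array","items":{"type":"array","items":{"type":"number"}}}},"grip":{"type":"number"}},"required":["rows"]}

```bash
mkdir -p pics; python3 - <<'E'
from cell import ctrl
import cv2,pickle
d={}
for n in("side","top"):
    im=ctrl.get_image(n);d[n]=im;cv2.imwrite(f"pics/{n}0.png",im["pixels"][:,:,::-1])
    print(n,{k:im[k] for k in im if k!="pixels"})
pickle.dump(d,open("d0.pkl","wb"))
s=ctrl.read_state();print(s)
E
```

```text
side {'fx': 465.8158063003227, 'fy': 465.8158063003227, 'cx': 320.84379911811357, 'cy': 204.64062037921977, 'D': array([-0.10521151,  0.        ,  0.        ,  0.        ,  0.        ]), 'extrinsics': array([[-9.26787000e-01,  2.75736658e-01, -2.55019903e-01,
         3.04446214e+01],
       [-3.75450944e-01, -6.61853948e-01,  6.48834293e-01,
         9.96305324e+02],
       [ 1.01214700e-02,  6.97078652e-01,  7.16923224e-01,
         1.18896541e+03],
       [ 0.00000000e+00,  0.00000000e+00,  0.00000000e+00,
         1.00000000e+00]])}
top {'fx': 383.84527924168316, 'fy': 383.84527924168316, 'cx': 320.49925269086265, 'cy': 204.25986583818963, 'D': array([-0.05727556,  0.        ,  0.        ,  0.        ,  0.        ]), 'extrinsics': array([[-1.64568957e-02,  9.87114349e-01, -1.59167940e-01,
         2.64154831e+02],
       [-9.99756526e-01, -1.85855150e-02, -1.18939756e-02,
         5.62502653e+00],
       [-1.46989321e-02,  1.58933449e-01,  9.87179872e-01,
         1.07493590e+03],
       [ 0.00000000e+00,  0.00000000e+00,  0.00000000e+00,
         1.00000000e+00]])}
{'clock': 0.1, 'qpos': array([ 1.2402131 ,  0.62921943,  0.03842415,  1.51826658, -0.02699339,
        0.99629318, -0.02002096]), 'qd': array([ 0.00016492, -0.00124062, -0.00046776, -0.00105333, -0.00224583,
        0.00113143, -0.00051589]), 'tau': array([ 4.00772667e-03, -5.64535439e+01,  1.23083241e+00, -1.93975031e+01,
        1.12964114e-02,  5.42211128e-03,  1.48676105e-05]), 'eef_pos': array([ 170.03198569, -626.91852738,  303.10318479]), 'tool_rot': array([-3.13992335e+00,  8.32461552e-06,  2.64782572e-01]), 'force': array([0.1036921 , 0.16722536, 0.11028153]), 'torque': array([ 0.01738703, -0.00582676, -0.01492878]), 'gripper_force': 0.0, 'width': 85.32348613905899}
```

View pics/top0.png

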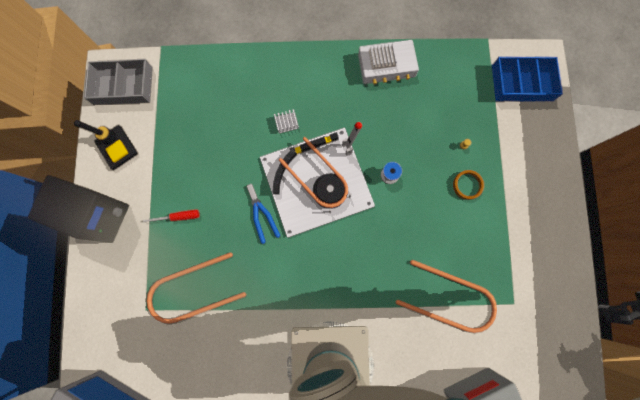

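View pics/side0.png

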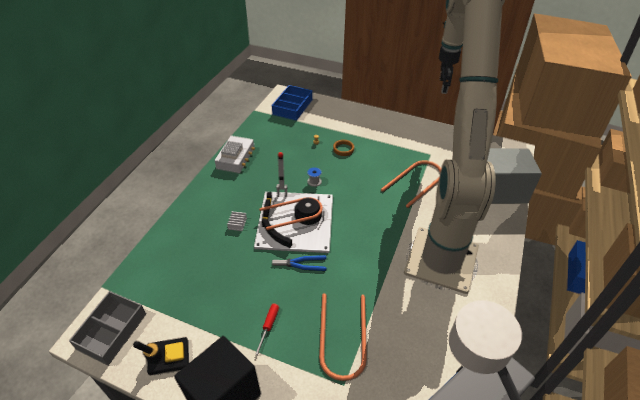

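```bash
cat > h.py <<'E'
import cv2,numpy as np
def ray(im,uv):
    K=np.array([[im["fx"],0,im["cx"]],[0,im["fy"],im["cy"]],[0,0,1]])
    p=cv2.undistortPoints(np.array([[uv]],float),K,np.array(im["D"]))[0,0]
    T=np.array(im["extrinsics"]);return T[:3,3],T[:3,:3]@np.array([p[0],-p[1],-1])
def onz(im,uv,z):
    o,d=ray(im,uv);return o+d*(z-o[2])/d[2]
def two(a,ua,b,ub):
    o1,d1=ray(a,ua);o2,d2=ray(b,ub)
    s=np.linalg.lstsq(np.c_[d1,-d2],o2-o1,rcond=None)[0]
    p,q=o1+s[0]*d1,o2+s[1]*d2;return (p+q)/2,np.linalg.norm(p-q)
def blobs(im,lo,hi,box,amin=3):
    x0,y0,x1,y1=box
    h=cv2.cvtColor(im["pixels"],cv2.COLOR_RGB2HSV)
    m=cv2.inRange(h,np.array(lo),np.array(hi));k=np.zeros_like(m);k[y0:y1,x0:x1]=m[y0:y1,x0:x1]
    n,l,s,c=cv2.connectedComponentsWithStats(k)
    return [(c[i].round(2).tolist(),s[i].tolist()) for i in range(1,n) if s[i,4]>=amin]
E
python3 - <<'E'
import pickle,cv2;from h import *
d=pickle.load(open("d0.pkl","rb"));B={"top":(250,110,400,240),"side":(215,140,345,275)}
for n in B:
    b=B[n];im=d[n]
    for nm,lo,hi in(("yel",(22,130,90),(35,255,255)),("red",(0,200,90),(4,255,255)),("black",(0,0,0),(180,255,45)),("copper",(5,110,80),(17,255,255))):
        print(n,nm,blobs(im,lo,hi,b))
    x0,y0,x1,y1=b
    cv2.imwrite(f"pics/c_{n}.png",cv2.resize(im["pixels"][y0:y1,x0:x1,::-1],None,fx=4.4,fy=4.4,interpolation=cv2.INTER_CUBIC))
E
```

```text
top yel [([327.53, 139.26], [325, 136, 7, 7, 34]), ([297.62, 149.47], [295, 146, 6, 7, 34])]
top red [([357.93, 125.07], [355, 122, 7, 7, 30])]
top black [([333.93, 137.21], [331, 134, 7, 7, 29]), ([318.96, 142.98], [314, 139, 11, 8, 47]), ([348.86, 140.29], [348, 139, 3, 4, 7]), ([304.74, 147.32], [301, 144, 9, 8, 50]), ([291.0, 157.58], [287, 153, 9, 10, 26]), ([280.32, 173.45], [276, 165, 9, 18, 38]), ([392.0, 170.29], [391, 169, 3, 3, 7]), ([328.27, 188.68], [314, 175, 30, 28, 369]), ([276.85, 188.65], [274, 184, 5, 9, 20])]
top copper [([319.2, 179.22], [279, 137, 69, 71, 552])]
side yel [([268.8, 198.2], [267, 198, 4, 2, 5]), ([265.33, 217.33], [265, 217, 2, 2, 3])]
side red [([280.0, 154.0], [279, 153, 3, 3, 9])]
side black [([338.0, 145.5], [336, 144, 6, 4, 8]), ([280.57, 157.57], [279, 157, 4, 2, 7]), ([281.0, 178.0], [280, 177, 3, 3, 9]), ([268.58, 195.11], [267, 193, 4, 5, 19]), ([305.76, 208.51], [295, 199, 25, 20, 335]), ([267.46, 202.71], [265, 200, 5, 6, 24]), ([265.84, 212.89], [263, 209, 6, 8, 37]), ([311.44, 220.59], [300, 214, 21, 11, 95]), ([264.91, 222.83], [262, 219, 8, 9, 47]), ([279.82, 237.93], [267, 229, 25, 19, 192]), ([300.0, 261.57], [297, 261, 7, 2, 7]), ([314.0, 260.0], [309, 260, 11, 1, 11]), ([288.5, 265.3], [286, 264, 6, 3, 10]), ([311.5, 270.0], [309, 270, 6, 1, 6])]
side copper [([338.07, 145.54], [334, 140, 11, 13, 46]), ([278.25, 153.5], [278, 152, 2, 4, 4]), ([279.4, 204.31], [260, 199, 43, 12, 99]), ([298.25, 218.12], [266, 199, 56, 31, 186])]
```

View pics/c_top.png

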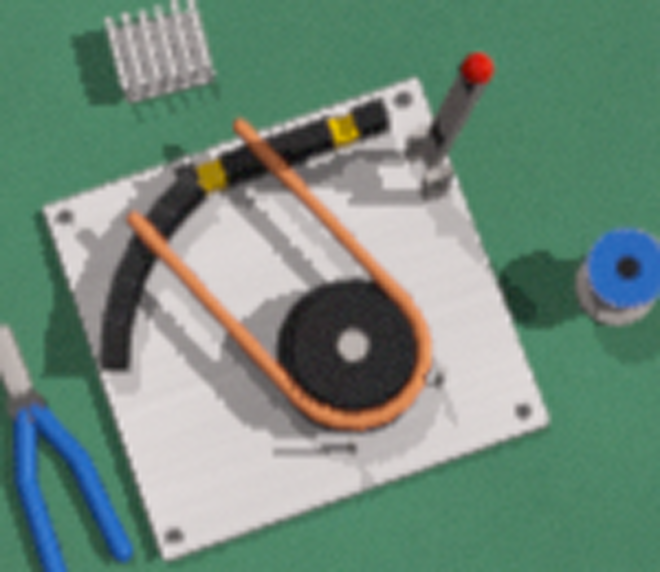

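View pics/c_side.png

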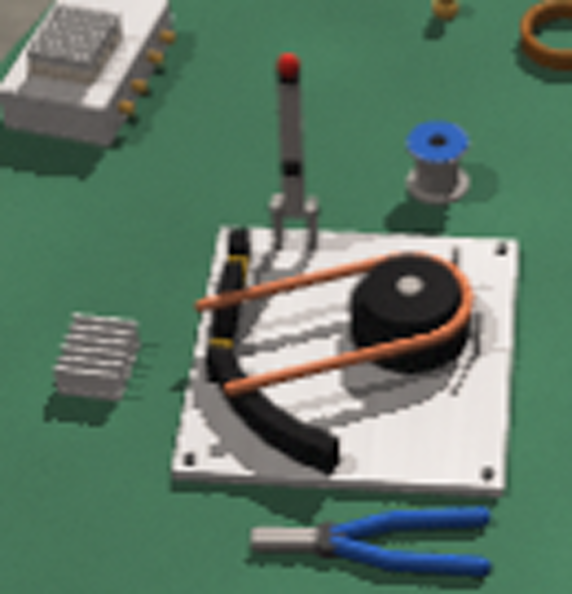

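The pipe candidates in the top view are (319,179) on the jig, (195,290) and (450,295). The first is the smallest and is the one bent round the former, and the enlarged crop confirms it. In the top view its leg ends are at about (304.5,138) for the right and (280,159) for the left. The notches are at (327.5,139) and (297.6,149.5), the former centre at (330,188.4), and the red ball at (358,125).

```bash
cat > jig.py <<'E'
import pickle;from h import *
d=pickle.load(open("d0.pkl","rb"));t=d["top"];s=d["side"]
nl=onz(t,(297.6,149.5),30);nr=onz(t,(327.5,139.3),30);f=onz(t,(330,188.4),58)
v=(nl-nr);a=np.arctan2(v[1],v[0])-np.pi/2
m=(nl+nr)/2;b=np.arctan2(*(m-f)[1::-1])
yaw=(a+b)/2
R=lambda y:np.array([[np.cos(y),-np.sin(y)],[np.sin(y),np.cos(y)]])
o=(f[:2]+(m[:2]-R(yaw)@[143,0]))/2
J=lambda x,y:R(yaw)@[x,y]+o
inv=lambda p:R(yaw).T@(np.array(p)[:2]-o)
E
python3 - <<'E'
from jig import *
print(nl,nr,f,np.linalg.norm(v),a,b,np.linalg.norm(m[:2]-f[:2]),o,yaw)
er=onz(t,(304.5,138),45);el=onz(t,(280.2,159.3),45)
print("ends jig",inv(el),inv(er), "twoview er",two(t,(304.5,138),s,(260.5,209.3)))
g,e=two(t,(357.9,125.1),s,(280,154));print("ball",g,e,inv(g)); print("spool",inv(onz(t,(392,172),50)),"heatsink",inv(onz(t,(286,121),28)))
p=onz(t,(319,179),45)
for n,(x,y) in dict(hinge=(100,-88),nl=(143,45),mid=(143,0)).items():print(n,J(x,y))
E
```

```text
[590.74468872  80.41029332  30.        ] [619.02778059  -4.73289003  30.        ] [471.02180412  -8.49716382  58.        ] 89.717863081838 0.32071462019955055 0.3332321464402267 141.6569736764702 [470.24217783  -8.29347532] 0.3269733833198886
ends jig [127.66232333 100.54340146] [162.86962101  16.64243747] twoview er (array([618.82886444,  59.71266794,  44.51194026]), np.float64(0.9167919860012792))
ball [601.40584309 -77.52031527 186.88109731] 2.144343337887921 [ 101.98029733 -107.68603163]
spool [ -12.33533144 -176.56492155] heatsink [235.25435138  48.79199975]
hinge [593.20773934 -59.51330236]
nl [591.21284009  80.25085748]
mid [605.66586094  37.63501315]
```

```bash
cat > to.py <<'E'
import sys
from jig import *
from cell import ctrl
from scipy.spatial.transform import Rotation as Ro
def to(p,y,st=None):
    st=st or ctrl.read_state();R0=Ro.from_euler("xyz",st["tool_rot"]);Rt=Ro.from_euler("xyz",[np.pi,0,y])
    return np.r_[R0.inv().apply(np.array(p)-st["eef_pos"])/10,(R0.inv()*Rt).as_rotvec()].round(3), dict(eef_pos=np.array(p),tool_rot=[np.pi,0,y])
E
python3 - <<'E'
from to import *
st=None
print(J(51,101),J(85,61))
for p,y in (([420,-420,300],.9),([560,-120,300],1.5),([*J(51,101),300],1.898),([*J(51,101),100],1.898),([*J(85,61),100],1.898)):
    r,st=to(p,y,st);print(r)
E
```

```text
[486.1011324  103.73551003] [531.14689998  76.77481971]
[ 2.9541e+01 -1.3429e+01  3.3200e-01 -2.0000e-03 -1.0000e-03 -6.3500e-01]
[32.202 -7.682 -0.     0.     0.    -0.6  ]
[21.795 -8.954 -0.     0.     0.    -0.398]
[ 0. -0. 20.  0.  0.  0.]
[-4.001  3.399  0.     0.     0.     0.   ]
```

send_rows(
  rows=[
    [[29.5,-13.4,0.3,0,0,-0.63],[29.5,-13.4,0.3,0,0,-0.63],[29.5,-13.4,0.3,0,0,-0.63],[29.5,-13.4,0.3,0,0,-0.63],[29.5,-13.4,0.3,0,0,-0.63],[29.5,-13.4,0.3,0,0,-0.63],[29.5,-13.4,0.3,0,0,-0.63],[29.5,-13.4,0.3,0,0,-0.63]],
  ],
  grip=255,
)

```text
clock: 0.9
eef_pos: [424.0, -416.4, 300.6]
tool_rot: [-3.141, -0.003, 0.903]
force: [-0.0, 0.5, -0.0]
width: -0.0
gripper_force: 0.0
```

send_rows(
  rows=[
    [[32.2,-7.7,0,0,0,-0.6],[32.2,-7.7,0,0,0,-0.6],[32.2,-7.7,0,0,0,-0.6],[32.2,-7.7,0,0,0,-0.6],[32.2,-7.7,0,0,0,-0.6],[32.2,-7.7,0,0,0,-0.6],[32.2,-7.7,0,0,0,-0.6],[32.2,-7.7,0,0,0,-0.6]],
  ],
)

```text
clock: 1.7
eef_pos: [562.9, -116.2, 300.9]
tool_rot: [3.14, -0.003, 1.502]
force: [0.4, 0.3, 0.6]
width: 0.1
gripper_force: 0.0
```

send_rows(
  rows=[
    [[21.8,-9,0,0,0,-0.4],[21.8,-9,0,0,0,-0.4],[21.8,-9,0,0,0,-0.4],[21.8,-9,0,0,0,-0.4],[21.8,-9,0,0,0,-0.4],[21.8,-9,0,0,0,-0.4],[21.8,-9,0,0,0,-0.4]],
  ],
)

```text
clock: 2.4
eef_pos: [488.0, 101.5, 300.8]
tool_rot: [-3.141, 0.001, 1.895]
force: [0.9, -0.8, -0.6]
width: -0.0
gripper_force: 0.0
```

```bash
python3 - <<'E'
from to import *
print(ctrl.read_state()["clock"],ctrl.read_state()["eef_pos"],ctrl.read_state()["tool_rot"]);print(to([*J(51,101),100],1.898)[0])
E
```

```text
2.4 [488.04036216 101.47124302 300.79921115] [-3.14094724e+00  1.42864316e-03  1.89459031e+00]
[ 3.050e-01 -9.900e-02  2.008e+01 -1.000e-03  1.000e-03 -3.000e-03]
```

Next I lower beside the left leg, watching the force.

send_rows(
  rows=[
    [[0.3,-0.1,5,0,0,0],[0.3,-0.1,9,0,0,0],[0.3,-0.1,13,0,0,0],[0.3,-0.1,15,0,0,0],[0.3,-0.1,17,0,0,0],[0.3,-0.1,18,0,0,0],[0.3,-0.1,19,0,0,0],[0.3,-0.1,19.8,0,0,0],[0.3,-0.1,20,0,0,0]],
  ],
)

```text
clock: 3.3
eef_pos: [486.3, 104.8, 100.5]
tool_rot: [-3.141, 0.0, 1.894]
force: [-0.2, -0.6, 0.1]
width: 0.2
gripper_force: 0.0
```

```bash
python3 - <<'E'
from to import *
import cv2
print(inv(ctrl.read_state()["eef_pos"]))
im=ctrl.get_image("side");cv2.imwrite("pics/s1.png",cv2.resize(im["pixels"][140:275,215:345,::-1],None,fx=4.4,fy=4.4,interpolation=cv2.INTER_CUBIC))
for q in((70,82),(85,61)):print(to([*J(*q),100],1.898)[0])
E
```

```text
[ 51.48189341 101.91867943]
[-2.008  1.853  0.07  -0.     0.    -0.004]
[-4.103e+00  3.360e+00  7.100e-02 -0.000e+00  0.000e+00 -4.000e-03]
```

View pics/s1.png

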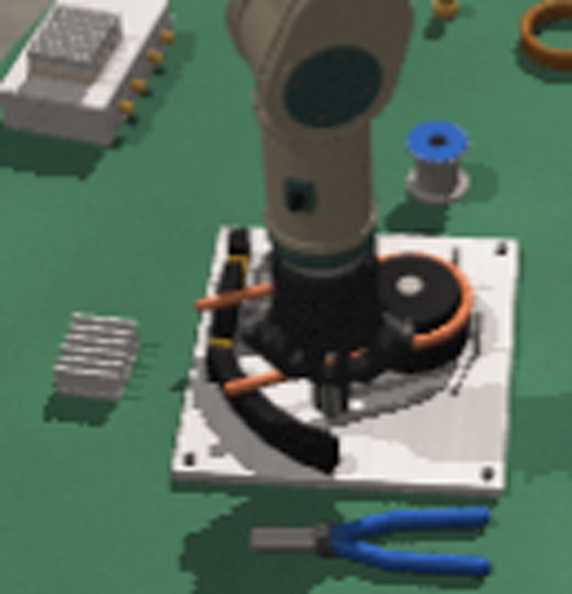

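The finger is down outside the left leg, in the gap between former and rail at about crop (328,400). Nothing is touching, so I push now.

send_rows(
  rows=[
    [[-0.4,0.4,0.05,0,0,0],[-0.8,0.8,0.05,0,0,0],[-1.2,1.15,0.05,0,0,0],[-1.6,1.5,0.05,0,0,0],[-2.0,1.85,0.05,0,0,0],[-2.3,2.1,0.05,0,0,0],[-2.6,2.3,0.05,0,0,0],[-2.9,2.5,0.05,0,0,0],[-3.2,2.7,0.05,0,0,0],[-3.4,2.85,0.05,0,0,0]],
  ],
)

```text
clock: 4.35
eef_pos: [524.2, 81.9, 100.4]
tool_rot: [3.142, 0.0, 1.895]
force: [-0.6, 0.7, -0.0]
width: 0.2
gripper_force: 0.3
```

```bash
python3 - <<'E'
from to import *
print(inv(ctrl.read_state()["eef_pos"]),ctrl.read_state()["force"])
im=ctrl.get_image("side");t=ctrl.get_image("top");cv2.imwrite("pics/s2.png",np.hstack([cv2.resize(i["pixels"][a:a+130,b:b+130,::-1],(400,400),interpolation=cv2.INTER_CUBIC) for i,a,b in((im,150,215),(t,110,255))]))
for q in((85,61),(86,58)):print(to([*J(*q),100],1.898)[0])
E
```

```text
[80.06011302 68.03858625] [-0.63824926  0.66412498 -0.0424191 ]
[-0.692  0.478  0.042  0.001  0.    -0.004]
[-0.992  0.579  0.042  0.001  0.    -0.004]
```

View pics/s2.png

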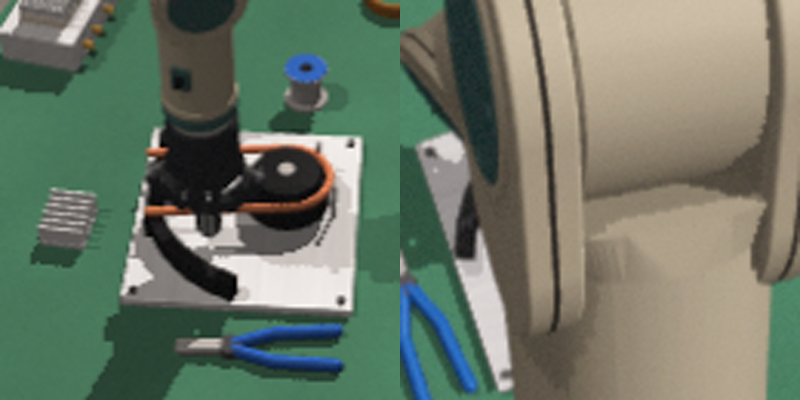

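The pipe has turned and the legs are close to the notches, with left end at about (150,211) and right end at (150,152) in the side half. I'll push on slowly.

send_rows(
  rows=[
    [[-0.15,0.1,0,0,0,0],[-0.3,0.2,0,0,0,0],[-0.45,0.3,0,0,0,0],[-0.55,0.38,0,0,0,0],[-0.65,0.45,0,0,0,0],[-0.75,0.5,0,0,0,0],[-0.75,0.5,0,0,0,0],[-0.75,0.5,0,0,0,0]],
  ],
)

```text
clock: 5.25
eef_pos: [531.1, 76.5, 100.4]
tool_rot: [3.142, 0.0, 1.895]
force: [-0.1, -0.3, -0.3]
width: -0.3
gripper_force: 0.0
```

```bash
python3 - <<'E'
from to import *
print(inv(ctrl.read_state()["eef_pos"]),ctrl.read_state()["force"])
im=ctrl.get_image("side")
print(blobs(im,(5,110,80),(17,255,255),(225,180,345,250)))
cv2.imwrite("pics/s3.png",cv2.resize(im["pixels"][170:250,230:340,::-1],None,fx=7,fy=7,interpolation=cv2.INTER_CUBIC))
E
```

```text
[84.91214884 60.7365058 ] [-0.12726944 -0.26568001 -0.29311118]
[([266.0, 198.17], [265, 197, 3, 3, 6]), ([298.32, 197.54], [292, 197, 14, 3, 28]), ([310.79, 210.26], [290, 197, 33, 22, 128]), ([269.14, 217.02], [262, 216, 15, 3, 42])]
```

View pics/s3.png

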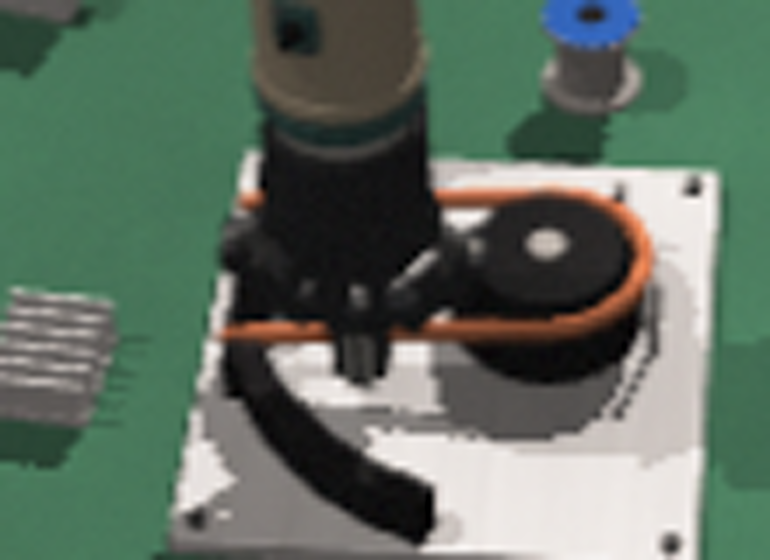

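The legs now run towards the notches. The left tip is at (261.7,217.1) and the right tip at about (264.3,198.3). I'll check seated against not seated numerically.

```bash
python3 - <<'E'
from to import *
for z in(34,45):print(z,inv(onz(s,(261.7,217.1),z)),inv(onz(s,(264.3,198.3),z)))
for q in((85,59),(85,57)):print(to([*J(*q),100],1.898)[0])
print(to([*J(85,90),100],1.898)[0])
E
```

```text
34 [155.03974354  42.76168452] [159.01894062 -46.7385558 ]
45 [152.66937727  52.76070426] [156.61067609 -35.88712729]
[-0.176  0.013  0.045  0.     0.    -0.003]
[-0.376  0.014  0.045  0.     0.    -0.003]
[ 2.924  0.004  0.044  0.     0.    -0.003]
```

send_rows(
  rows=[
    [[1,0,0,0,0,0],[2.5,0,0,0,0,0],[2.5,0,-5,0,0,0],[2.5,0,-10,0,0,0],[2.5,0,-15,0,0,0],[2.5,0,-20,0,0,0],[2.5,0,-20,0,0,0]],
  ],
)

```text
clock: 6.0
eef_pos: [525.9, 102.7, 307.1]
tool_rot: [3.128, 0.001, 1.896]
force: [0.5, 0.5, -0.5]
width: 0.0
gripper_force: 0.0
```

```bash
python3 - <<'E'
from to import *
st=ctrl.read_state();print(st["eef_pos"])
r,st=to([*J(100,-155),300],1.898);print(r);r,st=to([*J(100,-155),214],1.898,st);print(r)
E
```

```text
[525.86958147 102.6577849  307.05629233]
[-2.4217e+01  1.2130e+00  7.4600e-01  1.3000e-02  1.0000e-03 -2.0000e-03]
[ 0.  -0.   8.6  0.   0.   0. ]
```

send_rows(
  rows=[
    [[-24.2,1.2,0.4,0,0,0],[-24.2,1.2,0.4,0,0,0],[-24.2,1.2,0.4,0,0,0],[-24.2,1.2,0.4,0,0,0],[-24.2,1.2,0.4,0,0,0],[-24.2,1.2,0.4,0,0,0],[-24.2,1.2,0.4,0,0,0]],
  ],
)

```text
clock: 6.7
eef_pos: [611.1, -125.5, 295.3]
tool_rot: [-3.14, -0.001, 1.893]
force: [-0.1, 0.9, -0.0]
width: -0.3
gripper_force: 0.0
```

```bash
python3 - <<'E'
from to import *
im=ctrl.get_image("side");t=ctrl.get_image("top");cv2.imwrite("pics/s4.png",np.hstack([cv2.resize(i["pixels"][a:a+120,b:b+120,::-1],(400,400),interpolation=cv2.INTER_CUBIC) for i,a,b in((im,140,230),(t,120,255))]))
print(blobs(im,(5,110,80),(17,255,255),(225,180,345,250)),blobs(im,(0,200,90),(4,255,255),(215,140,345,275)))
print(blobs(t,(5,110,80),(17,255,255),(255,110,380,250)))
print(inv(ctrl.read_state()["eef_pos"]))
r,st=to([*J(100,-155),214],1.898);print(r);r,st=to([*J(100,-60),214],1.898,st);print(r)
E
```

```text
[([284.06, 197.98], [265, 197, 41, 3, 94]), ([297.7, 212.95], [262, 197, 61, 22, 207])] [([280.0, 154.29], [279, 153, 3, 3, 7])]
[([359.33, 123.0], [357, 122, 5, 4, 6]), ([325.23, 177.64], [295, 134, 54, 74, 543])]
[  96.58334373 -153.8790034 ]
[-1.260e-01  3.460e-01  8.204e+00 -0.000e+00 -2.000e-03 -1.000e-03]
[9.5e+00 2.0e-03 0.0e+00 0.0e+00 0.0e+00 0.0e+00]
```

View pics/s4.png

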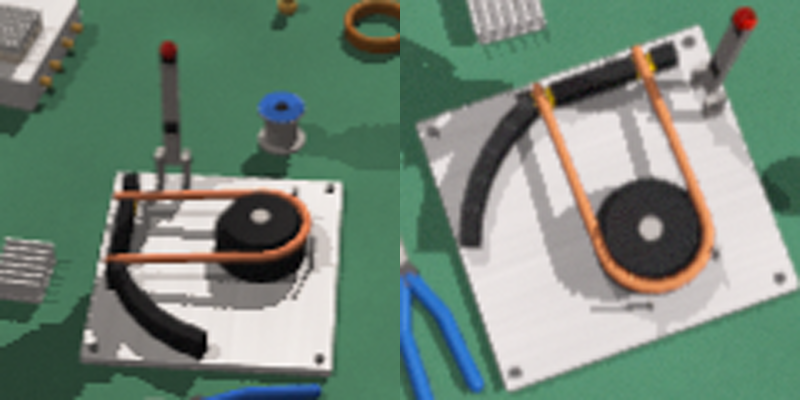

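In the top half both legs lie over the yellow notches, with tips at about (296.4,146.4) and (326.1,135). I triangulate their heights before shutting the bar.

```bash
python3 - <<'E'
from to import *
for a,b in(((296.4,146.4),(262,217.3)),((326.1,135.),(264.5,198.2))):
    p,e=two(t,a,s,b);print(p,e,inv(p))
E
```

```text
[599.69371872  83.65695964  35.44306511] 2.8962285612178897 [152.12551708  45.50176897]
[ 6.32174024e+02 -5.67550276e-01  3.56425248e+01] 4.354767573370712 [155.83389605 -44.69238967]
```

send_rows(
  rows=[
    [[-0.1,0.3,4,0,0,0],[-0.1,0.3,7,0,0,0],[-0.1,0.3,8.2,0,0,0],[-0.1,0.3,8.2,0,0,0]],
  ],
)

```text
clock: 7.2
eef_pos: [613.7, -123.6, 213.0]
tool_rot: [-3.139, -0.002, 1.897]
force: [-0.3, 0.3, 0.1]
width: 0.1
gripper_force: 0.0
```

Both ends triangulate to z of about 35 mm and y of about ±45 mm, so the pipe is seated. Now I push the bar over.

send_rows(
  rows=[
    [[1.2,0,0,0,0,0],[2.2,0,0,0,0,0],[3,0,0,0,0,0],[3.8,0,0,0,0,0],[4.6,0,0,0,0,0],[5.4,0,0,0,0,0],[6.2,0,0,0,0,0],[7,0,0,0,0,0],[7.8,0,0,0,0,0],[8.6,0,0,0,0,0]],
  ],
)

```text
clock: 8.2
eef_pos: [587.1, -43.2, 214.3]
tool_rot: [-3.141, -0.0, 1.895]
force: [-0.7, 0.5, 0.3]
width: 0.1
gripper_force: 0.1
```

send_rows(
  rows=[
    [[0.8,0,0,0,0,0],[1.6,0,0,0,0,0],[2.4,0,0,0,0,0],[3.2,0,0,0,0,0],[4,0,0,0,0,0],[4.8,0,0,0,0,0],[5.6,0,0,0,0,0],[6.4,0,0,0,0,0],[7.2,0,0,0,0,0],[8,0,0,0,0,0]],
  ],
)

```text
clock: 9.2
eef_pos: [561.6, 32.7, 214.4]
tool_rot: [3.142, -0.0, 1.895]
force: [-0.2, 0.6, 0.2]
width: -0.2
gripper_force: 0.0
```

```bash
python3 - <<'E'
from to import *
print(inv(ctrl.read_state()["eef_pos"]))
im=ctrl.get_image("side");cv2.imwrite("pics/s5.png",cv2.resize(im["pixels"][140:275,215:345,::-1],None,fx=4.4,fy=4.4,interpolation=cv2.INTER_CUBIC))
print(blobs(im,(0,200,90),(4,255,255),(215,140,345,275)))
E
```

```text
[99.72457563  9.48089085]
[([276.36, 214.91], [275, 214, 4, 3, 11])]
```

View pics/s5.png

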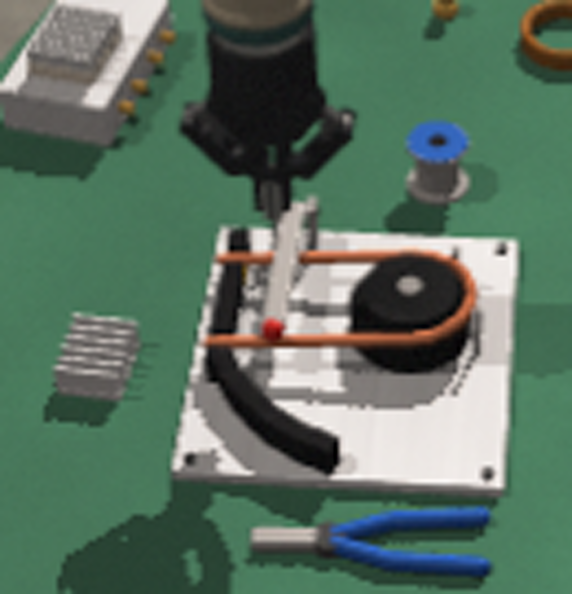

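The bar is over, with the ball at (276,215). It may still have been falling at that moment, so I retract and measure again.

send_rows(
  rows=[
    [[0,0,-4,0,0,0],[0,0,-8,0,0,0],[0,0,-10,0,0,0],[0,0,-10,0,0,0],[0,0,-10,0,0,0]],
  ],
)

```text
clock: 9.75
eef_pos: [561.7, 31.9, 314.4]
tool_rot: [3.141, 0.0, 1.894]
force: [-0.1, 0.0, -1.4]
width: 0.0
gripper_force: 0.0
```

```bash
python3 - <<'E'
from to import *
im=ctrl.get_image("side")
b=blobs(im,(0,200,90),(4,255,255),(215,140,345,275));print(b)
for z in (50,60,70,80):print(z,inv(onz(im,b[0][0],z)))
print(blobs(im,(5,110,80),(17,255,255),(225,180,345,250)))
cv2.imwrite("pics/s6.png",cv2.resize(im["pixels"][175:245,230:330,::-1],None,fx=8,fy=8,interpolation=cv2.INTER_CUBIC))
E
```

```text
[([276.5, 214.8], [275, 214, 4, 3, 10])]
50 [103.75416396  43.57808051]
60 [102.01929629  52.78862567]
70 [100.28442863  61.99917082]
80 [98.54956096 71.20971598]
[([270.42, 198.26], [265, 197, 12, 4, 31]), ([296.31, 209.87], [262, 197, 61, 22, 263])]
```

View pics/s6.png

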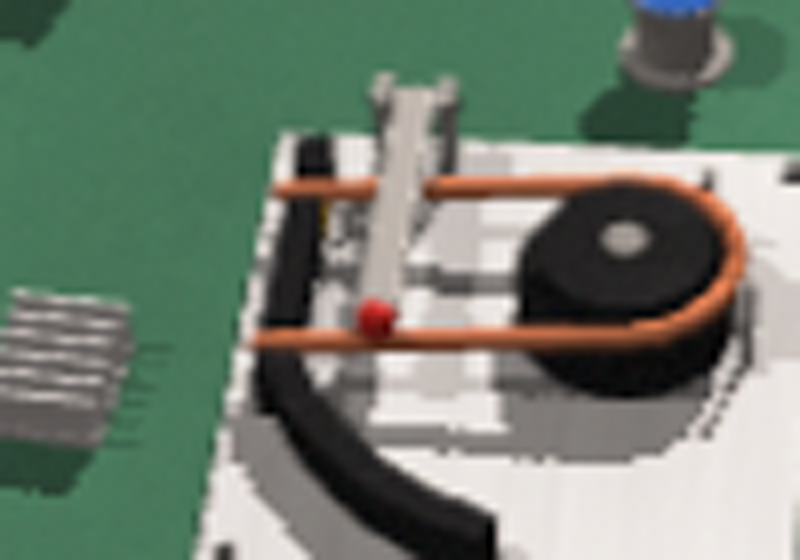

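The ball fits z of about 50 mm at y of about 45 mm, so the bar is level and shut across both legs, and it no longer moves between the two pictures. The arm is clear, so I hand in.

```bash
python3 -c "
from cell import ctrl
print(ctrl.finish_job())"
```

```text
the job is handed in; nothing more can be done
None
```

The job is handed in: by camera measurement the pipe is seated in both notches and the hold-down bar lies shut across both legs; I saw no bystander move, and the judge returned no verdict.

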